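# Take the paper roll out of its clamp dispenser

### The arm

A 6-joint arm with a two-finger parallel gripper is mounted at the origin on the work surface. World frame = base frame: x ahead of the robot, y to its left, z up, the work surface at z = 0. Lengths are in mm, angles in rad, forces in N, time in s.
With the tool pointing down it reaches from about 275 to 1000 mm from the base axis. Payload 8.4 kg.
Tool frame: the origin (TCP) lies midway between the tips of the shut fingers; the grasp point (between the pads) lies 19 mm behind it; z points along the fingers, y is the line along which they close (so a half turn about z gives the same grasp; the last joint's range is limited). The gripper opens to 85 mm and grips with 20 to 120 N. Pads are 22 mm wide; open, the fingers measure 114 mm over their backs; the gripper's body (76 mm by 85 mm) begins 54 mm behind the grasp point. The pads swing forward as they close: fully open they stand 13 mm farther back than shut.
Start: joints at [-1.342, 0.353, 1.633, -0, 1.155, -0.002], TCP at [142.971, -608.43, 231.281] pointing down, gripper open.
Joint ranges: [-2.63, 2.63], [-0.92, 2.1], [0.06, 2.66], [-1.3, 4.44], [0, 2.69], [-3.02, 3.02]. Speed limits (rad/s): [2.22, 2.22, 2.79, 3.14, 3.14, 3.14].

### API

Orientations are given as [roll, pitch, yaw] about the fixed x, y, z axes, in that order (R = Rz(yaw) Ry(pitch) Rx(roll)).
In Python, from rig import r, cams gives the robot as it stands. The module is installed in compiled form; this text tells all that it offers.
- The arm moves only by the tool send_rows, never from a script. Its argument "targets" is one flat list of numbers, 7 for each row, row after row: the shift along the tool's x, y, z in m, then the turn, a rotation vector about the tool's x, y, z in rad, then the opening, from -1 (shut) to 1 (fully open). In form: [tx, ty, tz, wx, wy, wz, fingers, tx, ty, tz, wx, wy, wz, fingers, ...]. A call has 1 to 12 rows; each row is the pose to reach, as a shift and turn from the pose commanded when the call began, along the tool's axes at that moment; what a row does not reach only later rows make up. A row lasts 1/12 s, in which the tool goes at most 41.7 mm and 7.16 degrees, less where a joint would pass 70% of its speed; a pose out of reach is approached as far as the arm can. A call with a gripper value outside its range is refused whole. The fingers move at their own pace and stop on an object; "grip_force" is the grip in N (left out, the last holds). Time passes only in rows, so rows that repeat a pose let the fingers close. It gives the time, the measured TCP pose, the force, the opening and the grip force at its end, in the units of the state.
- r.sense(): the state, without advancing time (a new reading comes with each control period).
- cams.grab_frame(name): name is "scene" or "top" or "wrist"; returns a dict with "color" (480x640x3 uint8, blue, green, red), "fx", "fy", "cx", "cy" (pixels), "xyz" and "attitude" of the camera in the world. Camera axes: x right, y down, z forward; pixel columns grow to the right and rows downward; lengths in mm; the calibration is good to about 2 mm. The wrist camera is an equidistant fisheye: a pixel r from the principal point sees the ray r / f radians off the axis. A picture is of the moment at which its call begins. There is no depth.
- r.sign_off(): hands the job in; it is judged then, once.
The state is a dict: "clock": time; "qpos": joint angles; "qvel": joint speeds; "joint_efforts": joint torques, N m; "eef_pos": TCP position; "tcp_rot": TCP orientation; "contact_force": force on the tool from outside, world axes, zero at the start; "wrist_torque": the same for the moment, N m; "opening": opening from 0.0 (shut) to 1.0 (fully open); "grasp_force": force on a finger pad.
Only numpy, scipy, OpenCV 4.12 (cv2) and the standard library are available. Lean on these libraries where they do the work, as an engineer would, in place of code of your own. Each camera call takes 0.05 s, during which the arm holds its last target. There are 200 camera calls.

### The job

The roll of baking-paper strip in the clamp dispenser is to be put away. Swing the clamp lever up open, slide the roll straight up off its spindle and stand it upright on the floor of the metal tray, setting it down rather than dropping it; then swing the empty dispenser's lever fully back down shut. Leave the other things on the counter, and the tray, where they are.

Things in the scene. Friction and masses are not known exactly. Their poses are not given: they have to be found in the camera images.
- holder: Roll dispenser, fixed to the counter: a grey block 155 mm long (its x), 80 mm wide (y), 30 mm thick, carrying an upright steel spindle 24 mm across whose top is 100 mm above the counter, and a 43 mm wide, 26 mm deep grey hinge post 138 mm tall standing 85 mm from the spindle towards its +x. Origin on the counter under the spindle axis; z up; the block reaches from x = -47 to +108 mm.
- spindle_top (a point): Centre of the top of the spindle, 100 mm above the counter; when the roll is on, it is 10 mm below the roll's top, inside the core.
- lever_hinge (a point): Centre of the clamp lever's hinge at the head of the hinge post: (85, 0, 125) mm in the holder's frame; the hinge axis is the holder's y. Keeps the holder's orientation.
- lever (a joint): Angle of the clamp lever (rad). 0: shut against its stop, level, its rubber pad (40 mm disc under the bar) 2 mm above the roll's top, the handle pointing along the holder's -x; grows as the handle swings up; 1.57: upright; 2.0: fully open against its stop, leaning back. A stiff hinge: it stays where it is left; about 1.5 N at the handle moves it.
- lever_grip (a point): Middle of the lever's black handle, 157 mm from the hinge along the lever. The handle is 52 mm long, 18 mm wide (holder's y) and 15 mm thick; the lever ends 25 mm beyond this point. The lever's steel bar is 14 mm wide and 9 mm thick. This point turns with the lever; at 0 it is 125 mm above the counter and 72 mm from the spindle axis, clear of the block below it.
- roll: Roll of baking-paper strip wound on a card core, 60 mm across, 80 mm tall, with a 31 mm through hole; about 160 g. Starts on the spindle, standing on the block. Origin at the centre of its underside; z along its axis, up.
- tray: Shallow metal kitchen tray, loose, 600 g, 150 mm (its x) by 190 mm (y) outside, 22 mm tall; walls and floor 4 mm thick. Origin at the centre of its underside.
- spice: small spice jar, 44 mm across, 95 mm tall, between the dispenser and the tray; origin at the centre of its underside. Bystander.
- spare: spare roll of wider baking-paper strip standing on end, 90 mm across, 50 mm tall (not the one to move); origin at the centre of its underside. Bystander.
- bowl: white bowl, 116 mm across, 55 mm tall; origin at the centre of its underside. Bystander.
- mug: blue mug, 80 mm across, 90 mm tall; origin at the centre of its underside. Bystander.
- soap: amber bottle, 64 mm across, 170 mm tall; origin at the centre of its underside. Bystander.
- tin: food can, 74 mm across, 100 mm tall; origin at the centre of its underside. Bystander.
- spatula: kitchen spatula, 240 mm long, lying flat at the right; origin at its underside. Bystander.

How it is judged:
By the outcome, as a careful person would: the job done as asked, in the order asked, and still so for the second after the job is handed in, with the robot touching nothing.
It also fails if it takes over 70 s, if anything falls off the work surface, if the arm or the gripper's body presses on something with over 40 N, if the wrist force passes 120 N, or if a joint passes its speed limit or range.

## Working session

There is one attempt and no reset: what is moved stays moved. The work goes in short steps, Python scripts to look and compute and a tool call to move; the robot and the scene stay as the last step left them, time stands still between calls to the robot, and variables do not carry over. Pictures are saved under pics/ and viewed, at most 10 in all, crops included, and the job is handed in when it is done.

Besides the shell and the picture viewer there is one more tool, called after "Emit:" as name(argument=value, ...), one argument or row to a line, values as JSON. send_rows: Moves the arm, as the interface text tells. Its arguments: {"type":"object","properties":{"targets":{"type":"array"},"grip_force":{"type":"number"}},"required":["targets"]}

```bash
mkdir -p pics
cat > h.py <<'E'
import numpy as np, cv2
from scipy.spatial.transform import Rotation as R
from rig import r, cams
def grab(n,save=None):
    f=cams.grab_frame(n)
    if save: cv2.imwrite('pics/'+save,f['color'])
    return f
E
python3 - <<'E'
from h import *
for n in ['scene','top']:
    f=grab(n,n+'0.png'); print(n,{k:v for k,v in f.items() if k!='color'})
print(r.sense())
E
```

```text
scene {'fx': 517.9165827231418, 'fy': 517.9165827231418, 'cx': 317.5355031958871, 'cy': 233.74227695180727, 'xyz': array([1360.41170377, -353.7904313 ,  943.29183037]), 'attitude': array([-2.36652356,  0.00929903,  1.11376742])}
top {'fx': 575.2176590379817, 'fy': 575.2176590379817, 'cx': 312.76563255625837, 'cy': 243.22697423791826, 'xyz': array([ 476.35543375,    5.84237749, 1534.64949392]), 'attitude': array([-3.04133431, -0.01970631, -1.58174483])}
{'clock': 0.1, 'qpos': array([-1.34241173e+00,  3.53583887e-01,  1.63407527e+00, -2.83168431e-06,
        1.15523092e+00, -2.40603154e-03]), 'qvel': array([ 0.00139005, -0.00241362, -0.00181519,  0.00060637,  0.00014859,
       -0.00097177]), 'joint_efforts': array([ 3.02921871e-04, -6.06357765e+01, -3.42819107e+01,  1.60075558e-05,
        3.94677627e-03,  1.70251968e-05]), 'eef_pos': array([ 142.86116671, -607.99372947,  230.62701063]), 'tcp_rot': array([-3.14029523e+00, -5.32457419e-07,  2.30791777e-01]), 'contact_force': array([0.18902021, 0.21553564, 0.55074402]), 'wrist_torque': array([ 0.02612955, -0.01607157,  0.04978502]), 'grasp_force': 0.0, 'opening': 1.0029353067593085}
```

View pics/scene0.png

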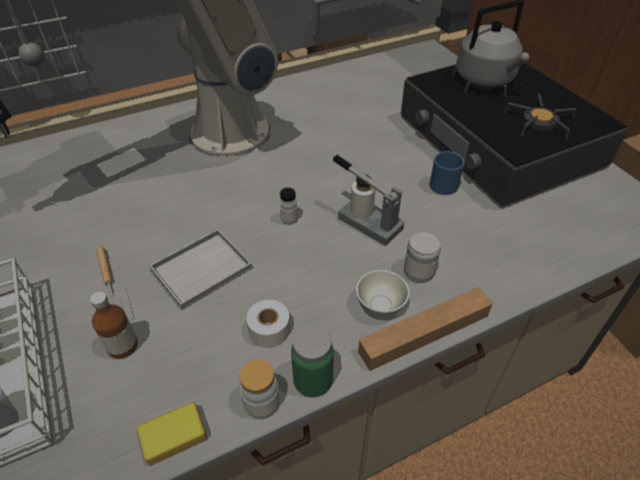

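View pics/top0.png

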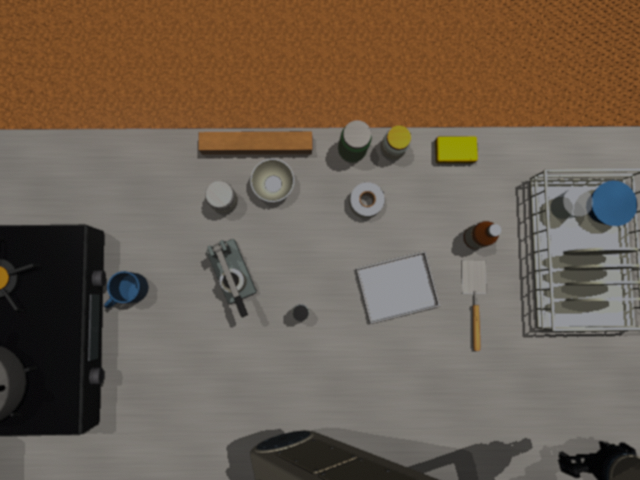

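The scene view shows the dispenser near (370,205), its handle at (343,163), the spice jar at (289,205) and the tray at (200,267). In the top view the handle is at (241,307), the hinge near (218,248), the spice jar at (300,314) and the tray at (396,288). I'll zoom in on both views next.

Run:
```python
from h import *
s=cv2.imread('pics/scene0.png');t=cv2.imread('pics/top0.png')
a=cv2.resize(s[145:245,325:415],None,fx=4.4,fy=5,interpolation=cv2.INTER_CUBIC)
b=cv2.resize(t[230:330,200:280],None,fx=5,fy=5,interpolation=cv2.INTER_CUBIC)
im=np.hstack([a,b]); 
cv2.imwrite('pics/z1.png',cv2.convertScaleAbs(im,alpha=1.5)); print(im.shape)
```

```text
(500, 796, 3)
```

View pics/z1.png

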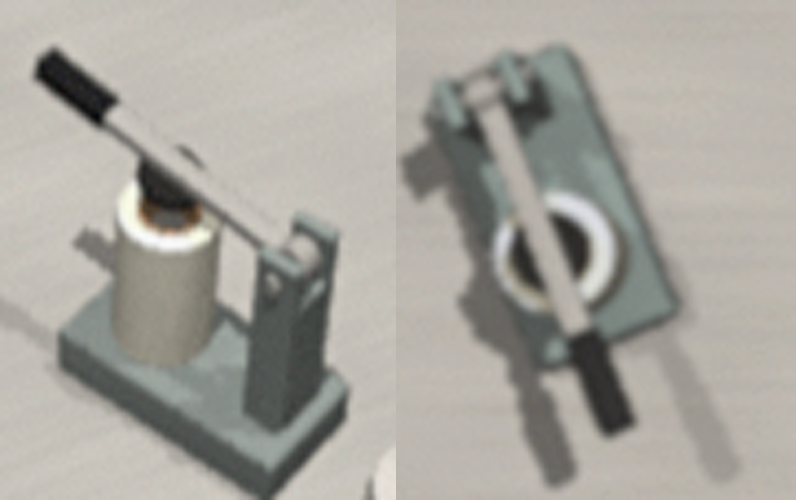

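The zoom shows the lever nearly level. The handle centre is at scene (342,162) and top (241,307). The hinge is at scene (393,194) and top (218,248). The ring of the roll's top is at scene (363,188) and top (232,281).

```bash
cat >> h.py <<'E'
def ray(f,p):
    d=R.from_euler('xyz',f['attitude']).apply([(p[0]-f['cx'])/f['fx'],(p[1]-f['cy'])/f['fy'],1]); return np.array(f['xyz']),d/np.linalg.norm(d)
def tri(rs):
    A=np.zeros((3,3));b=np.zeros(3)
    for c,d in rs:
        P=np.eye(3)-np.outer(d,d);A+=P;b+=P@c
    x=np.linalg.solve(A,b); return x,max(np.linalg.norm((np.eye(3)-np.outer(d,d))@(x-c)) for c,d in rs)
def plane(f,p,z):
    c,d=ray(f,p);return c+d*(z-c[2])/d[2]
E
python3 - <<'E'
from h import *
s=grab('scene');t=grab('top')
def dark(f,x0,x1,y0,y1,th=45):
    g=f['color'][y0:y1,x0:x1].max(2); m=(g<th).astype(np.uint8)
    n,l,st,c=cv2.connectedComponentsWithStats(m); i=1+np.argmax(st[1:,4]); 
    rect=cv2.minAreaRect(np.argwhere(l==i)[:,::-1].astype(np.float32)); return c[i]+[x0,y0],st[i,4],rect[1]
hs=dark(s,325,355,148,175);ht=dark(t,228,250,294,320)
print('handle',hs,ht,tri([ray(s,hs[0]),ray(t,ht[0])]))
for n,a,b in [('handle_eye',(342.3,162.4),(241.2,306.6)),('hinge',(393.2,194.4),(217.8,248)),('roll',(363.2,188),(232,280.6)),
 ('tray1',(151,266),(438,309.5)),('tray2',(215,233),(368,323)),('tray3',(251,265),(355,270)),('tray4',(187,304),(424,254)),('spice',(288,194),(300.5,314))]:
    print(n,*tri([ray(s,a),ray(t,b)]))
print('rolltop at110',plane(s,(363.2,188),110),plane(t,(232,280.6),110))
g=cv2.cvtColor(t['color'],cv2.COLOR_BGR2HSV)
# block mask (greenish grey)
m=cv2.inRange(t['color'].astype(np.int16)[...,::1].astype(np.uint8),(0,0,0),(255,255,255))
print(t['color'][[270,288,245,320],[250,396,270,350]])
E
```

```text
handle (array([341.5       , 162.08490566]), np.int32(106), (17.75040626525879, 6.1017022132873535)) (array([240.2991453 , 305.58974359]), np.int32(117), (19.60611915588379, 6.957010746002197)) (array([465.71060284, 148.23219042, 151.00768811]), np.float64(3.7169996631464137))
handle_eye [464.28872004 148.55267055 148.64234108] 1.2827349365134066
hinge [607.31057826 208.21327574 131.63987948] 0.5489098607010866
roll [527.86662114 175.4251456  103.65588633] 1.992666433938022
tray1 [ 449.66683465 -358.80940284    4.3083275 ] 2.18204491038902
tray2 [ 414.0329716  -178.95131264    3.17104123] 9.489145428175483
tray3 [ 555.95592458 -141.38648516    5.30862536] 3.8534744554238416
tray4 [ 599.0195589  -319.10497554    8.08458384] 3.9411234441426286
spice [443.71613073   6.99287807  84.47112845] 1.418798556072099
rolltop at110 [533.52867347 169.51445044 110.        ] [528.51909724 176.46771754 110.        ]
[[111 117 120]
 [151 147 145]
 [117 122 126]
 [118 122 126]]
```

```bash
cat >> h.py <<'E'
def to(pos,rpy):
    s=r.sense();Q=R.from_euler('xyz',s['tcp_rot'])
    print('move',np.round(Q.inv().apply(np.array(pos)-s['eef_pos'])/1000,4),np.round((Q.inv()*R.from_euler('xyz',rpy)).as_rotvec(),4))
E
python3 -c "
from h import *
to([450,-100,330],[np.pi,0,0.395])"
```

```text
move [ 0.4152 -0.4245 -0.0988] [-8.000e-04 -1.000e-04 -1.642e-01]
```

Emit:
send_rows(
  targets=[0.415,-0.424,-0.099,0,0,-0.164,1,0.415,-0.424,-0.099,0,0,-0.164,1,0.415,-0.424,-0.099,0,0,-0.164,1,0.415,-0.424,-0.099,0,0,-0.164,1,0.415,-0.424,-0.099,0,0,-0.164,1,0.415,-0.424,-0.099,0,0,-0.164,1,0.415,-0.424,-0.099,0,0,-0.164,1,0.415,-0.424,-0.099,0,0,-0.164,1,0.415,-0.424,-0.099,0,0,-0.164,1,0.415,-0.424,-0.099,0,0,-0.164,1,0.415,-0.424,-0.099,0,0,-0.164,1,0.415,-0.424,-0.099,0,0,-0.164,1],
)

```text
clock: 1.2
eef_pos: [398.6, -184.5, 314.1]
tcp_rot: [3.141, -0.0, 0.395]
contact_force: [0.6, 0.2, 0.4]
opening: 0.998
grasp_force: 0.0
```

```bash
python3 -c "
from h import *
s=r.sense();print(s['eef_pos'],s['tcp_rot'],s['qpos'],s['clock'])
to([450,-100,330],[np.pi,0,0.395])"
```

```text
[ 398.6268176  -184.50029696  314.12203991] [ 3.14111946e+00 -3.92700160e-04  3.94593269e-01] [-4.36872461e-01 -2.55119194e-02  1.90319969e+00 -3.00724886e-05
  1.26329063e+00  7.39339783e-01] 1.2
move [ 0.0799 -0.0582 -0.0159] [ 0.0005 -0.0004 -0.0004]
```

```bash
python3 -c "
from h import *
f=grab('wrist','w1.png');print({k:v for k,v in f.items() if k!='color'})
to([440,120,310],[np.pi,0,0.395])"
```

```text
{'fx': 371.64829954431775, 'fy': 371.64829954431775, 'cx': 324.5784223231316, 'cy': 231.59127502767612, 'xyz': array([ 463.74135213, -159.19211164,  456.40808922]), 'attitude': array([ 2.85655227e+00,  3.07660176e-04, -1.17546302e+00])}
move [ 0.1504 -0.2614  0.0064] [-0.0009 -0.005   0.0024]
```

View pics/w1.png

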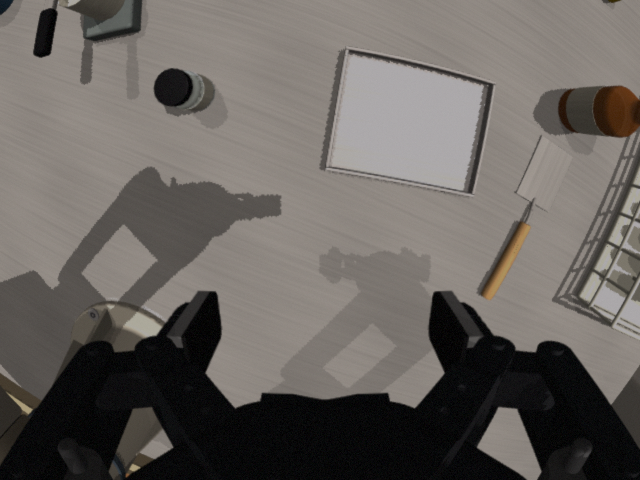

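In the wrist view the tray's outer rim corners are at (347,48), (494,83), (473,195) and (326,170), and the handle is at (45,32). I'll move in front of the dispenser next.

Emit:
send_rows(
  targets=[0.15,-0.261,0.006,0,0,0,1,0.15,-0.261,0.006,0,0,0,1,0.15,-0.261,0.006,0,0,0,1,0.15,-0.261,0.006,0,0,0,1,0.15,-0.261,0.006,0,0,0,1,0.15,-0.261,0.006,0,0,0,1,0.15,-0.261,0.006,0,0,0,1,0.15,-0.261,0.006,0,0,0,1,0.15,-0.261,0.006,0,0,0,1,0.15,-0.261,0.006,0,0,0,1],
)

```text
clock: 2.08
eef_pos: [436.0, 112.2, 307.3]
tcp_rot: [3.141, 0.001, 0.397]
contact_force: [0.8, -0.5, 0.2]
opening: 1.0
grasp_force: 0.0
```

```bash
cat >> h.py <<'E'
def wray(f,p):
    u=np.array([p[0]-f['cx'],p[1]-f['cy']])/f['fx'];th=np.hypot(*u)
    d=np.array([*(u/th*np.sin(th)),np.cos(th)]);return np.array(f['xyz']),R.from_euler('xyz',f['attitude']).apply(d)
E
python3 - <<'E'
from h import *
W=dict(fx=371.648,cx=324.578,cy=231.591,xyz=np.array([463.741,-159.192,456.408]),attitude=[2.85655227,3.0766e-4,-1.17546302])
t=grab('top')
for p,q in zip([(347,48),(494,83),(473,195),(326,170)],[(355,270),(424,254),(438,309.5),(368,323)]):
    c,d=wray(W,p); print('z22',(c+d*(22-c[2])/d[2]).round(1),'top',plane(t,q,22).round(1),'tri',tri([(c,d),ray(t,q)]))
f=grab('wrist','w2.png');print({k:v for k,v in f.items() if k!='color'}); print(r.sense()['eef_pos'])
E
```

```text
z22 [ 558.9 -147.3   22. ] top [ 556.3 -136.2   22. ] tri (array([ 5.60577814e+02, -1.42483717e+02, -3.55827387e-01]), np.float64(5.1949197366307835))
z22 [ 601.9 -326.9   22. ] top [ 596.9 -320.    22. ] tri (array([ 593.97142315, -315.24952416,   49.1782818 ]), np.float64(1.3397416072424144))
z22 [ 462.  -361.3   22. ] top [ 450.5 -352.4   22. ] tri (array([ 456.66694508, -342.09078849,   64.19301945]), np.float64(5.478968660000359))
z22 [ 416.3 -180.7   22. ] top [ 417.5 -167.6   22. ] tri (array([ 410.78118493, -180.95843667,  -60.74587516]), np.float64(5.167460159930819))
{'fx': 371.64829954431775, 'fy': 371.64829954431775, 'cx': 324.5784223231316, 'cy': 231.59127502767612, 'xyz': array([501.20983219, 136.82758964, 449.59021024]), 'attitude': array([ 2.85535627e+00,  2.94087769e-04, -1.17480764e+00])}
[436.01472972 111.00044371 307.44418831]
```

View pics/w2.png

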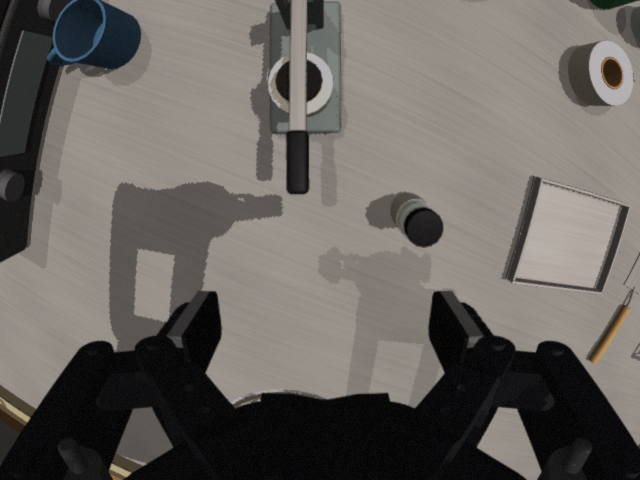

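The second wrist view shows the lever vertical in the image at x≈299, so my yaw matches the holder. The handle runs from (298,131) to (298,193), and the roll ring is centred near (300,83). The tray corners are at (538,176), (629,207), (602,292) and (506,280).

Run:
```python
from h import *
s=grab('scene');t=grab('top');W=grab('wrist')
print(W['xyz'],r.sense()['eef_pos'])
cs=[]
for p,q in zip([(538,176),(629,207),(602,292),(506,280)],[(355,270),(424,254),(438,309.5),(368,323)]):
    c,d=wray(W,p); a=c+d*(22-c[2])/d[2]; cs.append(a); print('z22',a.round(1),'top',plane(t,q,22).round(1))
print(np.mean(cs,0))
for n,w,a,b in [('handle',(298,162),(342,162.3),(240.8,306.1)),('rolltop',(300,83),(363.2,188),(232,280.6)),('spice',(423,227),(288,193),(300.5,314))]:
    rs=[wray(W,w),ray(s,a),ray(t,b)]; print(n,*tri(rs),'w+t',tri([rs[0],rs[2]]),'w+s',tri(rs[:2]),'s+t',tri(rs[1:])[0])
for z in (140,125):
    for p in [(298,131),(298,193),(289,162),(308,162)]:
        c,d=wray(W,p); print(z,(c+d*(z-c[2])/d[2]).round(1))
# handle ends in top
```

```text
[501.41658004 136.00901972 449.87096667] [436.25288585 110.89783097 307.66385922]
z22 [ 561.1 -139.1   22. ] top [ 556.3 -136.2   22. ]
z22 [ 600.3 -327.2   22. ] top [ 596.9 -320.    22. ]
z22 [ 462.6 -360.4   22. ] top [ 450.5 -352.4   22. ]
z22 [ 416.9 -168.1   22. ] top [ 417.5 -167.6   22. ]
[ 510.23412306 -248.69277688   22.        ]
handle [465.79676666 146.89829614 150.82909066] 3.539193650386399 w+t (array([467.56701539, 145.89106345, 175.47566748]), np.float64(2.380321266108221)) w+s (array([466.22248155, 144.84835632, 151.4634441 ]), np.float64(0.26737325913397886)) s+t [465.05612759 148.45161166 149.64120918]
rolltop [528.84543367 173.98312401 104.97204167] 3.0688128344982366 w+t (array([526.16168165, 168.97152968, 154.97668081]), np.float64(2.2087139676726393)) w+s (array([529.45554869, 172.04057994, 105.90898578]), np.float64(0.04424374545987481)) s+t [527.86662114 175.4251456  103.65588633]
spice [445.83819947   5.80683105  90.53251679] 2.890566294586593 w+t (array([446.48539803,   7.61106389,  98.11686741]), np.float64(2.05558759065219)) w+s (array([447.32738473,   4.37642268,  91.45120397]), np.float64(0.1531482861447603)) s+t [443.8172531    7.05398536  87.84363226]
140 [488.8 154.7 140. ]
140 [440.2 135.1 140. ]
140 [461.9 152.  140. ]
140 [467.9 137.2 140. ]
125 [488.2 155.6 125. ]
125 [437.2 135.1 125. ]
125 [460.  152.7 125. ]
125 [466.3 137.3 125. ]
```

```bash
python3 -c "
from h import *
to([466,146.5,220],[np.pi,0,0.395])
to([466,146.5,130],[np.pi,0,0.395])"
```

```text
move [ 0.0411 -0.0215  0.0877] [ 0.0002 -0.0001 -0.0023]
move [ 0.0411 -0.0215  0.1777] [ 0.0002 -0.0001 -0.0023]
```

Emit:
send_rows(
  targets=[0.041,-0.0215,0.088,0,0,-0.002,1,0.041,-0.0215,0.088,0,0,-0.002,1,0.041,-0.0215,0.088,0,0,-0.002,1,0.041,-0.0215,0.13,0,0,-0.002,1,0.041,-0.0215,0.155,0,0,-0.002,1,0.041,-0.0215,0.178,0,0,-0.002,1,0.041,-0.0215,0.178,0,0,-0.002,1,0.041,-0.0215,0.178,0,0,-0.002,-1,0.041,-0.0215,0.178,0,0,-0.002,-1,0.041,-0.0215,0.178,0,0,-0.002,-1,0.041,-0.0215,0.178,0,0,-0.002,-1,0.041,-0.0215,0.178,0,0,-0.002,-1],
  grip_force=25,
)

```text
clock: 3.33
eef_pos: [466.6, 148.0, 130.8]
tcp_rot: [3.141, -0.002, 0.397]
contact_force: [-0.8, -0.4, -0.0]
opening: 0.299
grasp_force: 0.0
```

```bash
python3 -c "
from h import *
s=r.sense();print(s['eef_pos'],s['opening']*85,s['contact_force'],s['grasp_force'],s['qpos'])
W=grab('wrist','w3.png')"
```

```text
[466.57811469 147.95225554 130.82155631] 25.40653552310976 [-0.77252497 -0.39718589 -0.0064608 ] 0.0 [ 3.04007320e-01  2.72827023e-01  2.01094797e+00 -2.03227198e-06
  8.55594371e-01  1.47817660e+00]
```

View pics/w3.png

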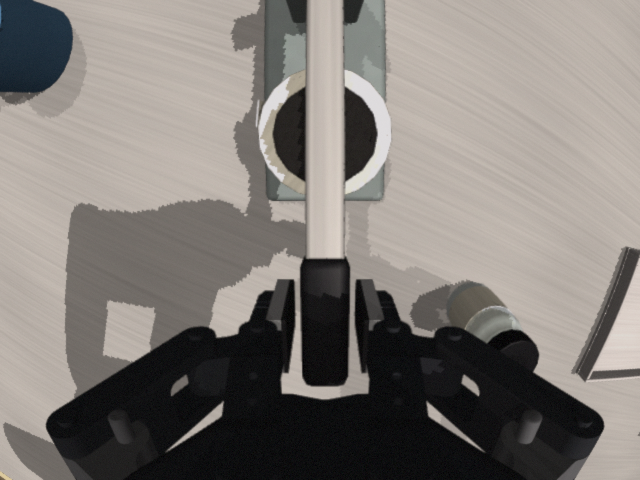

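The handle sits centred between the pads at about (325,320). I'll close on it and swing it along the arc with the tool pointing down, letting the handle pivot between the pads.

Emit:
send_rows(
  targets=[0,0,0,0,0,0,-1,0,0,0,0,0,0,-1,0,0,0,0,0,0,-1,0.0047,0,-0.02,0,0,0,-1,0.0113,0,-0.0374,0,0,0,-1,0.02,0,-0.054,0,0,0,-1,0.0307,0,-0.0697,0,0,0,-1,0.043,0,-0.0838,0,0,0,-1,0.057,0,-0.0964,0,0,0,-1,0.07,0,-0.1055,0,0,0,-1,0.07,0,-0.1055,0,0,0,-1],
  grip_force=20,
)

```text
clock: 4.3
eef_pos: [531.8, 175.3, 236.7]
tcp_rot: [3.141, -0.001, 0.397]
contact_force: [-5.3, -4.3, 12.1]
opening: 0.205
grasp_force: 31.5
```

```bash
python3 -c "
from h import *
s=r.sense();print(s['eef_pos'],s['opening']*85,s['contact_force'],s['wrist_torque'],s['grasp_force'])
W=grab('wrist','w4.png')
S=grab('scene')['color'][60:260,280:460]
im=np.hstack([cv2.resize(W['color'],None,fx=.6,fy=.6),cv2.resize(S,(259,288))]);cv2.imwrite('pics/m4.png',im)"
```

```text
[531.77263394 175.32711278 236.69539145] 17.411934553916982 [-5.26261768 -4.31218745 12.06730594] [-0.50643962  0.5205824  -0.02507169] 31.51759922504425
```

View pics/m4.png

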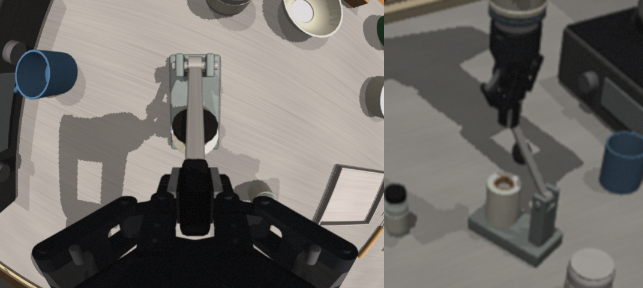

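Emit:
send_rows(
  targets=[0.015,0,-0.012,0,0,0,-1,0.033,0,-0.019,0,0,0,-1,0.051,0,-0.0244,0,0,0,-1,0.07,0,-0.0272,0,0,0,-1,0.0895,0,-0.0278,0,0,0,-1,0.1086,0,-0.026,0,0,0,-1,0.1274,0,-0.022,0,0,0,-1,0.1426,0,-0.017,0,0,0,-1,0.15,0,-0.0135,0,0,0,-1,0.15,0,-0.0135,0,0,0,-1],
)

```text
clock: 5.23
eef_pos: [670.1, 233.3, 247.8]
tcp_rot: [3.141, -0.001, 0.397]
contact_force: [2.1, -1.3, 3.4]
opening: 0.202
grasp_force: 34.1
```

```bash
python3 -c "
from h import *
s=r.sense();print(s['eef_pos'],s['opening']*85,s['contact_force'],s['wrist_torque'],s['grasp_force'])
W=grab('wrist','w5.png')
S=grab('scene')['color'][60:260,280:460]
im=np.hstack([cv2.resize(W['color'],None,fx=.6,fy=.6),cv2.resize(S,(259,288))]);cv2.imwrite('pics/m5.png',im)"
```

```text
[670.09115275 233.27849378 247.8316655 ] 17.20272252319231 [ 2.08631584 -1.31708387  3.39542008] [-0.18646725 -0.18582223 -0.01142549] 34.14771616458893
```

View pics/m5.png

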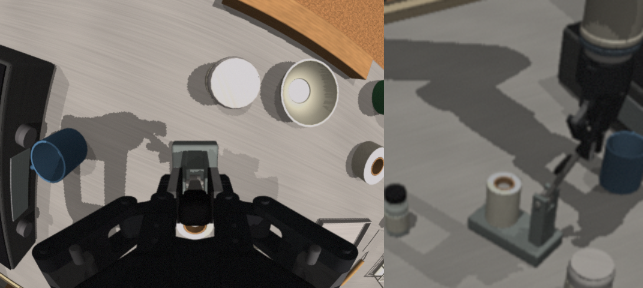

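The right-hand inset shows the lever leaning back open, and the roll is uncovered. I'll release, lift clear and move over the roll.

Emit:
send_rows(
  targets=[0,0,0,0,0,0,1,0,0,0,0,0,0,1,0,0,0,0,0,0,1,0,0,-0.04,0,0,0,1,0,0,-0.08,0,0,0,1,-0.04,0,-0.08,0,0,0,1,-0.08,0,-0.08,0,0,0,1,-0.12,0,-0.08,0,0,0,1,-0.16,0,-0.08,0,0,0,1,-0.18,0,-0.08,0,0,0,1,-0.18,0,-0.08,0,0,0,1],
)

```text
clock: 6.25
eef_pos: [498.7, 161.8, 329.0]
tcp_rot: [-3.141, 0.001, 0.397]
contact_force: [0.4, 0.9, 0.8]
opening: 1.0
grasp_force: 0.0
```

Run:
```python
from h import *
s=r.sense();print(s['eef_pos'],s['tcp_rot'],s['opening'],s['contact_force'])
W=grab('wrist','w6.png');S=grab('scene','s6.png');T=grab('top','t6.png')
def ring(f,proj,near,th):
    p=None
    g=f['color'].min(2); m=(g>th).astype(np.uint8)
    cs,_=cv2.findContours(m,cv2.RETR_EXTERNAL,cv2.CHAIN_APPROX_NONE)
    for c in cs:
        if len(c)>20 and cv2.contourArea(c)>60:
            e=cv2.fitEllipse(c)
            if np.hypot(e[0][0]-near[0],e[0][1]-near[1])<40: print(th,e,cv2.boundingRect(c))
def pix(f,X,fish):
    v=R.from_euler('xyz',f['attitude']).inv().apply(np.array(X)-f['xyz'])
    if fish:
        th=np.arctan2(np.hypot(v[0],v[1]),v[2]);q=v[:2]/np.hypot(*v[:2])*th*f['fx']
    else: q=v[:2]/v[2]*f['fx']
    return q+[f['cx'],f['cy']]
for f,fish in ((W,1),(S,0),(T,0)):
    n=pix(f,[529,173,110],fish);print(n)
    for th in (150,170,190): ring(f,None,n,th)
```

```text
[498.65177052 161.78433613 328.96730464] [-3.14138460e+00  1.40331637e-03  3.96532890e-01] 1.000077042233033 [0.40538552 0.89788981 0.783943  ]
[324.51594754 163.7114397 ]
150 ((325.09600830078125, 163.4857177734375), (58.055076599121094, 58.742435455322266), 77.57025146484375) (295, 134, 61, 60)
170 ((325.03515625, 163.3344268798828), (56.882362365722656, 57.35467529296875), 84.02989959716797) (296, 135, 59, 58)
[363.51754549 186.51677667]
150 ((362.90399169921875, 186.87225341796875), (13.835372924804688, 22.259401321411133), 95.47711944580078) (352, 180, 23, 15)
[233.41001382 280.39035016]
```

The roll is where I predicted: the ellipse centre is within 1 px in both the wrist and scene views. Now I'll compute the descent to grasp it.

```bash
python3 -c "
from h import *
to([529,173,64],[np.pi,0,0.396])"
```

```text
move [0.0272 0.0012 0.2651] [-0.     -0.0013  0.0007]
```

Emit:
send_rows(
  targets=[0.027,0.001,0.04,0,0,0,1,0.027,0.001,0.08,0,0,0,1,0.027,0.001,0.12,0,0,0,1,0.027,0.001,0.16,0,0,0,1,0.027,0.001,0.19,0,0,0,1,0.027,0.001,0.22,0,0,0,1,0.027,0.001,0.245,0,0,0,1,0.027,0.001,0.265,0,0,0,1,0.027,0.001,0.265,0,0,0,1,0.027,0.001,0.265,0,0,0,1],
)

```text
clock: 7.23
eef_pos: [528.0, 172.9, 62.3]
tcp_rot: [-3.141, 0.003, 0.397]
contact_force: [-0.4, -0.4, 0.2]
opening: 0.998
grasp_force: 0.0
```

Emit:
send_rows(
  targets=[0,0,0,0,0,0,-1,0,0,0,0,0,0,-1,0,0,0,0,0,0,-1,0,0,0,0,0,0,-1,0,0,0,0,0,0,-1,0,0,0,0,0,0,-1,0,0,0,0,0,0,-1,0,0,0,0,0,0,-1],
  grip_force=30,
)

```text
clock: 7.9
eef_pos: [529.4, 173.3, 65.3]
tcp_rot: [3.141, -0.003, 0.397]
contact_force: [0.7, 0.0, 7.7]
opening: 0.7
grasp_force: 32.8
```

```bash
python3 -c "
from h import *
s=r.sense();print(s['eef_pos'],s['tcp_rot'],s['opening']*85,s['contact_force'],s['wrist_torque'],s['grasp_force'])"
```

```text
[529.42629362 173.28159283  65.27185583] [ 3.14131715 -0.00340447  0.39684126] 59.50224919496265 [0.69044229 0.04790254 7.67017403] [-0.01849384 -0.06991358  0.0227639 ] 32.82502803951502
```

Emit:
send_rows(
  targets=[0,0,-0.01,0,0,0,-1,0,0,-0.022,0,0,0,-1,0,0,-0.036,0,0,0,-1,0,0,-0.05,0,0,0,-1,0,0,-0.064,0,0,0,-1,0,0,-0.078,0,0,0,-1,0,0,-0.092,0,0,0,-1,0,0,-0.106,0,0,0,-1,0,0,-0.12,0,0,0,-1,0,0,-0.13,0,0,0,-1,0,0,-0.13,0,0,0,-1],
)

```text
clock: 8.82
eef_pos: [529.2, 173.2, 196.6]
tcp_rot: [3.141, -0.004, 0.397]
contact_force: [0.2, -0.9, -0.6]
opening: 0.703
grasp_force: 33.0
```

```bash
python3 -c "
from h import *
s=r.sense();print(s['eef_pos'],s['tcp_rot'],s['opening']*85,s['contact_force'],s['grasp_force'])
to([510,-249,195],[np.pi,0,0.2])
to([515,0,195],[np.pi,0,0.2])
S=grab('scene','s7.png')
"
```

```text
[529.21286196 173.16185649 196.63333303] [ 3.14124231 -0.00424922  0.39680697] 59.75548118770567 [ 0.18249794 -0.87419691 -0.60779156] 32.99850191920996
move [-0.1809  0.3819  0.001 ] [-1.000e-04 -4.300e-03  1.968e-01]
move [-0.08    0.1542  0.0013] [-1.000e-04 -4.300e-03  1.968e-01]
```

Emit:
send_rows(
  targets=[-0.012,0.025,0,0,0,0.02,-1,-0.025,0.055,0,0,0,0.04,-1,-0.04,0.087,0,0,0,0.06,-1,-0.056,0.12,0,0,0,0.08,-1,-0.072,0.153,0,0,0,0.1,-1,-0.088,0.186,0,0,0,0.12,-1,-0.104,0.22,0,0,0,0.14,-1,-0.12,0.253,0,0,0,0.155,-1,-0.136,0.286,0,0,0,0.17,-1,-0.152,0.32,0,0,0,0.18,-1,-0.167,0.35,0,0,0,0.19,-1,-0.177,0.37,0,0,0,0.197,-1],
)

```text
clock: 9.87
eef_pos: [506.8, -239.6, 192.8]
tcp_rot: [-3.142, 0.001, 0.198]
contact_force: [0.8, -0.1, -1.0]
opening: 0.708
grasp_force: 33.1
```

```bash
python3 -c "
from h import *
s=r.sense();print(s['eef_pos'],s['tcp_rot'],s['opening']*85,s['contact_force'],s['grasp_force'])
to([508,-247,41],[np.pi,0,0.2])
W=grab('wrist');S=grab('scene','s8.png')
im=np.hstack([cv2.resize(W['color'],None,fx=.6,fy=.6),cv2.resize(S['color'][130:330,120:300],(259,288))]);cv2.imwrite('pics/m8.png',im)
"
```

```text
[ 506.75393393 -239.62934145  192.76458424] [-3.14155048e+00  1.11480883e-03  1.98020480e-01] 60.15961163482734 [ 0.78573449 -0.09076073 -1.03791479] 33.110472494736314
move [-1.000e-04  7.500e-03  1.518e-01] [-0.      0.0011 -0.002 ]
```

View pics/m8.png

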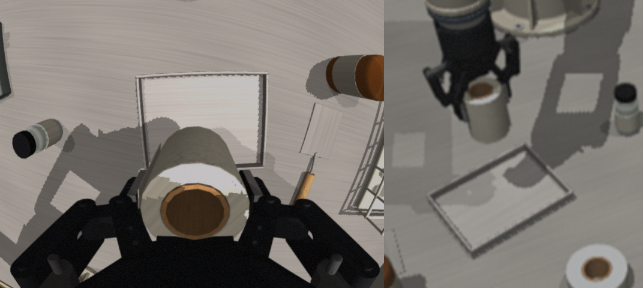

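The roll hangs upright in the gripper over the tray. The tray is centred at column 202 of the wrist inset and the roll at 193, about 7 mm off, which matches the computed shift.

Emit:
send_rows(
  targets=[0,0.0075,0.02,0,0,0,-1,0,0.0075,0.045,0,0,0,-1,0,0.0075,0.07,0,0,0,-1,0,0.0075,0.095,0,0,0,-1,0,0.0075,0.115,0,0,0,-1,0,0.0075,0.13,0,0,0,-1,0,0.0075,0.14,0,0,0,-1,0,0.0075,0.146,0,0,0,-1,0,0.0075,0.146,0,0,0,-1,0,0.0075,0.146,0,0,0,-1,0,0.0075,0.146,0,0,0,-1],
)

```text
clock: 10.88
eef_pos: [509.9, -244.4, 48.5]
tcp_rot: [3.141, -0.001, 0.2]
contact_force: [0.8, -0.8, -0.3]
opening: 0.698
grasp_force: 33.2
```

Emit:
send_rows(
  targets=[0,0,0.002,0,0,0,-1,0,0,0.004,0,0,0,-1,0,0,0.0055,0,0,0,-1,0,0,0.007,0,0,0,-1,0,0,0.008,0,0,0,-1,0,0,0.008,0,0,0,-1,0,0,0.008,0,0,0,-1],
)

```text
clock: 11.47
eef_pos: [509.2, -244.2, 39.5]
tcp_rot: [-3.142, 0.0, 0.2]
contact_force: [0.3, 0.1, -1.0]
opening: 0.699
grasp_force: 33.2
```

Emit:
send_rows(
  targets=[0,0,0.0007,0,0,0,-1,0,0,0.0015,0,0,0,-1,0,0,0.0015,0,0,0,-1,0,0,0.0015,0,0,0,-1],
)

```text
clock: 11.8
eef_pos: [509.3, -244.3, 39.3]
tcp_rot: [3.141, -0.0, 0.2]
contact_force: [-4.5, 1.5, 14.2]
opening: 0.705
grasp_force: 34.2
```

Emit:
send_rows(
  targets=[0,0,-0.0008,0,0,0,-1,0,0,-0.0008,0,0,0,0.5,0,0,-0.0008,0,0,0,0.5,0,0,-0.0008,0,0,0,1,0,0,-0.0008,0,0,0,1,0,0,-0.0008,0,0,0,1,0,0,-0.0008,0,0,0,1,0,0,-0.02,0,0,0,1,0,0,-0.05,0,0,0,1,0,0,-0.09,0,0,0,1,0,0,-0.13,0,0,0,1,0,0,-0.165,0,0,0,1],
)

```text
clock: 12.8
eef_pos: [509.2, -244.2, 205.4]
tcp_rot: [3.141, -0.001, 0.2]
contact_force: [0.9, -1.4, -0.6]
opening: 0.998
grasp_force: 0.0
```

Run:
```python
from h import *
s=r.sense();print(s['eef_pos'],s['contact_force'],s['opening'])
W=grab('wrist','w9.png');S=grab('scene','s9.png')
for f,n,w in ((W,'w',1),(S,'s',0)):
    g=f['color'].min(2)
    for th in (150,170):
      for c in cv2.findContours((g>th).astype(np.uint8),cv2.RETR_LIST,cv2.CHAIN_APPROX_NONE)[0]:
        if cv2.contourArea(c)>60 and len(c)>20:
            e=cv2.fitEllipse(c); 
            if e[1][1]<110:
                o,d=(wray if w else ray)(f,e[0]); print(n,th,np.round(e[0],1),np.round(e[1],1),(o+d*(84-o[2])/d[2]).round(1))
to([600,100,330],[np.pi,0,0.396]); to([640,220,330],[np.pi,0,0.396])
```

```text
[ 509.24642856 -244.21188849  205.38736552] [ 0.89567783 -1.3720317  -0.63006264] 0.9981641634533607
w 150 [621.2 348.6] [31.6 32.5] [ 434.  -605.9   84. ]
w 150 [633.9 329.5] [ 8.  18.9] [ 459.5 -612.6   84. ]
w 150 [602.5 331.7] [14.7 32.3] [ 453.3 -556.6   84. ]
w 150 [616.8 297.8] [14.3 31.6] [ 493.1 -555.1   84. ]
w 150 [284.4 264.4] [15.1 70.4] [ 471.  -222.7   84. ]
w 150 [630.8 263.2] [13.8 36.9] [ 531.6 -555.7   84. ]
w 170 [324.3 221.5] [67.4 68. ] [ 510.2 -245.8   84. ]
s 150 [ 21.4 432.8] [11.4 28.7] [ 800. -647.   84.]
s 150 [267.4 316.4] [19. 23.] [ 764.9 -182.3   84. ]
s 150 [267.3 316.6] [33.7 41.6] [ 765.2 -182.6   84. ]
s 150 [ 97.4 297. ] [ 9.8 14.8] [ 560.9 -480.9   84. ]
s 150 [380.5 298. ] [22.1 25.8] [827.   44.8  84. ]
s 150 [198.6 244.5] [15.5 23.7] [ 510.2 -247.3   84. ]
s 150 [152.9  31.4] [ 7.9 42.4] [-641.7  -73.2   84. ]
s 150 [173.8  23.8] [ 8.  30.5] [-670.6   15.2   84. ]
s 170 [266.8 316.8] [28.4 36.6] [ 765.3 -183.7   84. ]
move [ 0.1554 -0.3208 -0.1214] [ 0.007  -0.0075 -0.1962]
move [ 0.2184 -0.4305 -0.1216] [ 0.007  -0.0075 -0.1962]
```

The roll stands upright in the tray at about (510,-246). Both views agree on this for a top at 84 mm. Next I'll go back to the lever.

Emit:
send_rows(
  targets=[0.015,-0.027,-0.025,0,0,-0.02,1,0.036,-0.063,-0.05,0,0,-0.05,1,0.055,-0.096,-0.08,0,0,-0.08,1,0.072,-0.126,-0.11,0,0,-0.1,1,0.09,-0.158,-0.125,0,0,-0.12,1,0.11,-0.193,-0.125,0,0,-0.14,1,0.13,-0.228,-0.125,0,0,-0.16,1,0.15,-0.263,-0.125,0,0,-0.18,1,0.17,-0.298,-0.125,0,0,-0.196,1,0.19,-0.333,-0.125,0,0,-0.196,1,0.21,-0.368,-0.125,0,0,-0.196,1,0.23,-0.402,-0.125,0,0,-0.196,1],
)

```text
clock: 13.9
eef_pos: [653.8, 194.3, 327.1]
tcp_rot: [-3.142, 0.001, 0.396]
contact_force: [0.6, -0.9, -0.3]
opening: 0.997
grasp_force: 0.0
```

Emit:
send_rows(
  targets=[0.01,-0.02,0,0,0,0,1,0.02,-0.036,0,0,0,0,1,0.02,-0.036,0,0,0,0,1,0.02,-0.036,0,0,0,0,1],
)

```text
clock: 14.23
eef_pos: [658.1, 233.5, 327.1]
tcp_rot: [3.141, 0.001, 0.397]
contact_force: [-0.9, 0.5, 0.2]
opening: 1.0
grasp_force: 0.0
```

Run:
```python
from h import *
to([670.1,233.3,330],[np.pi,0,0.396]); to([670.1,233.3,248],[np.pi,0,0.396])
W=grab('wrist','w10.png')
T=grab('top')
g=W['color'].max(2)
# handle: where do dark pixels lie near the expected handle point
H=np.array([607.5,205.2,125]);u=np.array([np.cos(.396),np.sin(.396),0])
v=R.from_euler('xyz',W['attitude']).inv().apply(H+u*65+[0,0,143]-W['xyz']);th=np.arctan2(np.hypot(*v[:2]),v[2]);print(v[:2]/np.hypot(*v[:2])*th*W['fx']+[W['cx'],W['cy']])
```

```text
move [ 0.011   0.0048 -0.0029] [0.0003 0.0014 0.0011]
move [0.0111 0.0048 0.0791] [0.0003 0.0014 0.0011]
[333.33210127 237.13714878]
```

View pics/w10.png

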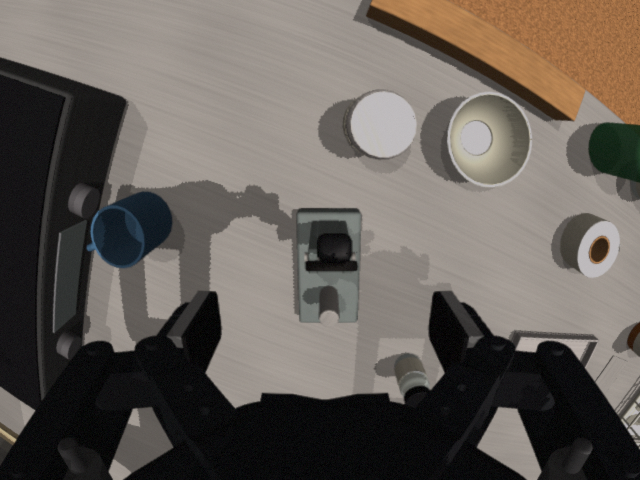

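The lever handle is at (334,247), midway between the pads, and the lever still leans back at about 1.95 rad.

Emit:
send_rows(
  targets=[0.008,0.004,0,0,0,0,1,0.008,0.004,0.03,0,0,0,1,0.008,0.004,0.055,0,0,0,1,0.008,0.004,0.079,0,0,0,1,0.008,0.004,0.079,0,0,0,-1,0.008,0.004,0.079,0,0,0,-1,0.008,0.004,0.079,0,0,0,-1,0.008,0.004,0.079,0,0,0,-1,0.008,0.004,0.079,0,0,0,-1,0.008,0.004,0.079,0,0,0,-1,0.008,0.004,0.079,0,0,0,-1,0.008,0.004,0.079,0,0,0,-1],
  grip_force=20,
)

```text
clock: 15.33
eef_pos: [668.3, 232.6, 250.8]
tcp_rot: [3.141, -0.003, 0.396]
contact_force: [2.8, -2.1, 6.1]
opening: 0.206
grasp_force: 24.8
```

Emit:
send_rows(
  targets=[0,0,0,0,0,0,-1,-0.018,0,-0.006,0,0,0,-1,-0.037,0,-0.01,0,0,0,-1,-0.056,0,-0.0114,0,0,0,-1,-0.0753,0,-0.0106,0,0,0,-1,-0.0942,0,-0.0075,0,0,0,-1,-0.1127,0,-0.0022,0,0,0,-1,-0.1303,0,0.0053,0,0,0,-1,-0.1456,0,0.014,0,0,0,-1,-0.1456,0,0.014,0,0,0,-1],
)

```text
clock: 16.17
eef_pos: [530.3, 174.8, 234.7]
tcp_rot: [3.141, 0.002, 0.396]
contact_force: [-2.9, -4.8, 5.8]
opening: 0.206
grasp_force: 23.3
```

Emit:
send_rows(
  targets=[-0.0156,0,0.0113,0,0,0,-1,-0.0296,0,0.0244,0,0,0,-1,-0.042,0,0.039,0,0,0,-1,-0.0525,0,0.055,0,0,0,-1,-0.061,0,0.0723,0,0,0,-1,-0.0673,0,0.0904,0,0,0,-1,-0.0716,0,0.109,0,0,0,-1,-0.073,0,0.12,0,0,0,-1,-0.0735,0,0.128,0,0,0,-1,-0.0735,0,0.131,0,0,0,-1,-0.0735,0,0.131,0,0,0,-1],
)

```text
clock: 17.08
eef_pos: [465.3, 147.6, 103.7]
tcp_rot: [3.141, 0.0, 0.396]
contact_force: [3.0, -5.5, -0.5]
opening: 0.207
grasp_force: 19.8
```

Emit:
send_rows(
  targets=[0,0,0.0015,0,0,0,-1,0,0,0.003,0,0,0,-1,0,0,0.004,0,0,0,-1,0,0,0.004,0,0,0,-1],
)

```text
clock: 17.42
eef_pos: [465.6, 147.7, 102.2]
tcp_rot: [3.141, -0.001, 0.396]
contact_force: [-7.1, -8.0, 28.4]
opening: 0.21
grasp_force: 24.0
```

Emit:
send_rows(
  targets=[0,0,0.0015,0,0,0,-1,0,0,0.003,0,0,0,-1,0,0,0.003,0,0,0,-1],
)

```text
clock: 17.67
eef_pos: [466.5, 148.0, 99.9]
tcp_rot: [3.14, -0.002, 0.396]
contact_force: [-6.5, -8.0, 34.7]
opening: 0.207
grasp_force: 26.3
```

The lever is on its stop, with about 30 N pushing back. I'll release and then press the handle from above with shut fingers, in case the release lifted it.

Emit:
send_rows(
  targets=[0,0,-0.001,0,0,0,1,0,0,-0.001,0,0,0,1,0,0,-0.001,0,0,0,1,0,0,-0.001,0,0,0,1,0,0,-0.03,0,0,0,1,0,0,-0.06,0,0,0,1,0,0,-0.085,0,0,0,1,0,0,-0.085,0,0,0,-1,0,0,-0.085,0,0,0,-1,0,0,-0.085,0,0,0,-1,0,0,-0.085,0,0,0,-1,0,0,-0.085,0,0,0,-1],
)

```text
clock: 18.67
eef_pos: [464.3, 147.8, 180.8]
tcp_rot: [-3.141, 0.002, 0.396]
contact_force: [-0.2, 0.6, -0.0]
opening: 0.299
grasp_force: 0.0
```

Emit:
send_rows(
  targets=[0,0,0,0,0,0,-1,0,0,0,0,0,0,-1,0,0,0.01,0,0,0,-1,0,0,0.02,0,0,0,-1,0,0,0.03,0,0,0,-1,0,0,0.036,0,0,0,-1,0,0,0.04,0,0,0,-1,0,0,0.042,0,0,0,-1,0,0,0.042,0,0,0,-1],
)

```text
clock: 19.42
eef_pos: [464.9, 148.0, 139.5]
tcp_rot: [-3.142, 0.001, 0.396]
contact_force: [0.4, -0.4, -0.2]
opening: 0.0
grasp_force: 0.0
```

Emit:
send_rows(
  targets=[0,0,0.002,0,0,0,-1,0,0,0.004,0,0,0,-1,0,0,0.006,0,0,0,-1,0,0,0.0065,0,0,0,-1,0,0,0.0065,0,0,0,-1],
)

```text
clock: 19.83
eef_pos: [465.1, 148.1, 133.5]
tcp_rot: [3.142, 0.0, 0.396]
contact_force: [-0.5, 0.4, -0.4]
opening: 0.001
grasp_force: 0.0
```

Emit:
send_rows(
  targets=[0,0,0.001,0,0,0,-1,0,0,0.0015,0,0,0,-1,0,0,0.0015,0,0,0,-1,0,0,0.0015,0,0,0,-1],
)

```text
clock: 20.17
eef_pos: [465.2, 148.1, 132.4]
tcp_rot: [3.142, -0.0, 0.396]
contact_force: [-1.1, -0.7, 4.5]
opening: 0.003
grasp_force: 2.6
```

Contact comes at z = 132.4 mm, which is the handle's top when the lever is shut. One firmer push to be sure, then I'll retreat.

Emit:
send_rows(
  targets=[0,0,0.0008,0,0,0,-1,0,0,0.0013,0,0,0,-1,0,0,0.0013,0,0,0,-1],
)

```text
clock: 20.42
eef_pos: [465.3, 148.1, 132.1]
tcp_rot: [3.142, -0.0, 0.396]
contact_force: [-5.6, -2.0, 18.5]
opening: -0.003
grasp_force: 9.5
```

Emit:
send_rows(
  targets=[0,0,-0.01,0,0,0,-1,0,0,-0.04,0,0,0,-1,0,0,-0.08,0,0,0,-1,-0.01,0,-0.12,0,0,0,-1,-0.04,0,-0.15,0,0,0,-1,-0.06,0,-0.17,0,0,0,-1,-0.06,0,-0.17,0,0,0,-1,-0.06,0,-0.17,0,0,0,-1],
)

```text
clock: 21.08
eef_pos: [409.9, 124.9, 302.2]
tcp_rot: [3.141, -0.004, 0.396]
contact_force: [0.2, 0.3, -0.3]
opening: -0.001
grasp_force: 0.0
```

Run:
```python
from h import *
s=r.sense();print(s['eef_pos'],s['contact_force'])
S=grab('scene','s12.png');T=grab('top','t12.png')
a=cv2.imread('pics/scene0.png')
def blob(im,x0,x1,y0,y1,th=45):
    n,l,st,c=cv2.connectedComponentsWithStats((im[y0:y1,x0:x1].max(2)<th).astype(np.uint8)); i=1+np.argmax(st[1:,4]);return c[i]+[x0,y0]
hs=blob(S['color'],320,357,148,185); print('handle',hs,plane(S,hs,125)); 
print('spice',blob(a,278,300,183,203),blob(S['color'],278,300,183,203))
d=cv2.absdiff(a,S['color']).max(2)>45
for c in cv2.findContours(d.astype(np.uint8),cv2.RETR_EXTERNAL,cv2.CHAIN_APPROX_NONE)[0]:
    if cv2.contourArea(c)>25: print('changed',cv2.boundingRect(c))
for c in cv2.findContours((S['color'].min(2)>150).astype(np.uint8),cv2.RETR_EXTERNAL,cv2.CHAIN_APPROX_NONE)[0]:
    x=cv2.boundingRect(c)
    if 150<x[0]<250 and 220<x[1]<300: print('rolltop',x,plane(S,cv2.fitEllipse(c)[0],84) if len(c)>5 else '')
```

```text
[409.91728376 124.92835885 302.23126205] [ 0.248482    0.25185919 -0.30852799]
handle [340.54716981 169.66037736] [461.28004485 144.38163289 125.        ]
spice [287.45859873 194.43949045] [287.43037975 194.32278481]
changed (188, 243, 37, 33)
changed (186, 242, 21, 8)
changed (369, 193, 6, 11)
changed (358, 189, 10, 10)
changed (356, 175, 25, 17)
changed (332, 156, 19, 25)
changed (247, 121, 21, 25)
changed (258, 118, 43, 33)
changed (33, 116, 162, 94)
changed (0, 116, 11, 21)
changed (245, 55, 33, 35)
changed (257, 46, 127, 127)
changed (175, 29, 20, 24)
changed (242, 23, 5, 14)
changed (241, 15, 9, 14)
changed (304, 10, 39, 8)
changed (184, 6, 55, 45)
rolltop (219, 250, 1, 1) 
rolltop (186, 236, 26, 18) [ 509.41964655 -247.26972327   84.        ]
```

The lever is shut, the roll is standing in the tray, and the spice jar and tray haven't moved.

```bash
python3 -c "
from rig import r
print(r.sign_off())"
```

```text
the job is handed in; nothing more can be done
None
```

The roll stands upright on the tray floor at about (510, -246) mm, the empty dispenser's lever is shut on its stop, and the job is handed in at about 21 s; the judged result was not reported.

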